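Pry up the levelling slab and slip a shim under its edge

ROBOT

A 6-joint arm with a two-finger parallel gripper is mounted at the origin on a cart in front of the work surface, level with it; the furniture and walls round the work are solid. World frame = base frame: x ahead of the robot, y to its left, z up, the work surface at z = 0. Lengths are in m, angles in rad, forces in N, time in s.
With the tool pointing down it reaches from about 0.35 to 0.975 m from the base axis. Payload 4.9 kg.
Tool frame: the origin (TCP) lies at the very end of the fingers, on their centre line; the grasp point (between the pads) lies 19 mm behind it; x points along the fingers, y is the direction in which the jaws open and shut, and the axes are right-handed (so a half turn about x gives the same grasp; the last joint's range is limited). The gripper opens to 85 mm and grips with 20 to 120 N. Pads are 22 mm wide; open, the fingers measure 114 mm over their backs; the gripper's body (76 mm by 85 mm) begins 54 mm behind the grasp point. The pads swing forward as they close: fully open they stand 13 mm farther back than shut.
Start: joints at [0.984, 0.053, 1.613, -0, 1.476, -0.119], TCP at [0.282, 0.558, 0.231] pointing down, gripper open.
Joint ranges: [-3.01, 3.01], [-1.01, 2.22], [0.06, 2.58], [-1.02, 4.17], [0.09, 2.62], [-3.14, 3.14]. Speed limits (rad/s): [2.57, 2.57, 3.14, 3.14, 3.14, 3.14].

INTERFACE

Orientations are given as a rotation vector (axis times angle).
In Python, from station import ctrl, get_image, calibration, finish_job, search_frame, cut_out, mark_of gives the robot as it stands. The module is installed in compiled form; this text tells all that it offers.
- The arm moves only by the tool arm_command, never from a script. Its argument "plan" is a list that holds one entry, the list of rows, each a list of 7 numbers: the shift along the tool's x, y, z in m, then the turn, a rotation vector about the tool's x, y, z in degrees, then the finger opening in m, from 0 to 0.0854. A call has 1 to 20 rows; each row shifts and turns the pose as measured when the row begins, along the tool's axes as they then stand; what a row does not reach is not made up. A row lasts 1/12 s, in which the tool goes at most 41.7 mm and 7.16 degrees, less where a joint would pass 70% of its speed; a pose out of reach is approached as far as the arm can. A call with a gripper value outside its range is refused whole. The fingers move at their own pace and stop on an object; "squeeze" is the grip in N (left out, the last holds). Time passes only in rows, so rows that do not move let the fingers close. It gives the time, the measured TCP pose, the force and the opening at its end, in the units of the state.
- ctrl.get_obs(): the state, without advancing time (a new reading comes with each control period).
- get_image(name): name is "side" or "top" or "wrist"; returns the picture (384x512x3 uint8, red, green, blue); there is no depth.
- calibration(name): a dict with "fx", "fy", "cx", "cy" (pixels), "cam_to_world" (4x4, takes a point from camera to world coordinates); the wrist camera has in their place "hand_eye" (4x4, takes a point from camera to tool coordinates, whose origin is the TCP and whose axes are the tool frame's). Camera axes: x right, y down, z forward; pixel columns grow to the right and rows downward; lengths in m; the calibration is good to about 2 mm. A picture is of the moment at which its call begins: read the wrist's pose just before it. calibration takes no time and is no camera call.
- finish_job(): hands the job in, once; it reports no verdict.
Trained networks look in the newest picture that a camera, given by its name, has taken for a name from the list of things; names that differ only in an ending like _2 or _b are one class to them, and where a whole thing is asked for, a point or a joint stands for the part that bears it (a point fixed in the world has none). Each returns a list of dicts, best first, with "conf" (0 to 1); they miss things now and then, are a little off and sometimes report something else, mostly with a low value. They report only what shows in the picture. A call takes as long as a camera call. They do not tell look-alikes from the thing itself.
- search_frame(camera, thing): "at" ([x, y, z] in m, in the coordinates of the camera as it stood for that picture, good to about 4 mm: the middle of the surface that is visible of it).
- cut_out(camera, thing): "mask" (384x512 bool, what is visible of it).
- mark_of(camera, thing): "at" ([x, y, z] in m, in the coordinates of the camera as it stood for that picture, good to about 4 mm: a listed point, or the origin of a listed thing).
The state is a dict: "t": time; "q": joint angles; "dq": joint speeds; "effort": joint torques, N m; "tool_pos": TCP position; "tool_rot": TCP orientation; "contact_force": force on the tool from outside, world axes, zero at the start; "wrist_torque": the same for the moment, N m; "opening": finger opening in m.
Only numpy, scipy, OpenCV 4.12 (cv2) and the standard library are available. Lean on these libraries where they do the work, as an engineer would, in place of code of your own. Each camera call takes 0.05 s, during which the arm holds its last target. There are 200 camera calls.

TASK

Take the red-handled pry bar, put the tip of its blade under the front edge of the white marble slab (the long edge beside the yellow fulcrum block) and its shank over the block, lever the edge up until the handle is down on the bench and let go (the heavy handle keeps it up; the bar may stay there). Then slip the green shim, not the thinner blue one, nose first and flat on the bench well under the raised front edge beside the bar. Never push or lift the slab with the gripper itself, and do not shove it out of place.

Things in the scene. Friction and masses are not known exactly. Their poses are not given: they have to be found in the camera images.
- slab: White marble slab 200 (x) x 280 (y) x 20 mm, 1.8 kg, loose, pale gel tray fixed on top (total height 54 mm). Four feet, 24 mm across, at x +-78, y +-120 mm hold its underside 20 mm above the bench. Origin: its centre, at bench level. The front edge, at x = -100 mm and parallel to y, faces the robot's right and the yellow block; x points from it into the slab.
- fulcrum: Yellow block 26 (x) x 64 (y) x 14 mm with a round steel rod, 14 mm across, along y on it; rod's top 22 mm above the bench. Fixed to the bench, its centre 27 to 33 mm in front of the slab's front edge, 0 to 25 mm from the edge's middle towards the slab's +y, axes parallel to the slab's. Origin: centre of its underside.
- pry_bar: Steel bar, 0.7 kg, lies flat. x from handle to blade; origin on the flat underside. Red handle x -120 to -10 mm, 24 wide, 20 thick; shank to 115, 20 wide, 12 thick; blade from 128 to tip at 150, 26 wide, 4 thick; mass centre x -20. With 15 mm under the edge it goes in freely, pitched 24 deg handle-up over the rod; with the handle end on the bench (6 deg handle-down) the edge is up 10 mm and stays.
- shim: Green shim, 90 g, lies flat. Nose 60 (x) x 34 (y) x 24 mm high, x -30 to its front end at +30 mm; behind it a grip tab 24 mm wide (y), 45 mm high, x -61 to -29 mm. Origin: centre of the nose's underside; x points to the front end. Fits under the slab only while the edge is raised. A blue shim of the same plan, nose 12 mm high, lies near it.
Mind the look-alikes: they are no part of the job. Of the things shaped like the shim, the green one is meant. Several things have the shape of the fulcrum; the one meant has the colours described above.

How it is judged:
By the outcome, as a careful person would: the job done as asked, in the order asked, and still so for the second after the job is handed in, with the robot touching nothing.
It also fails if it takes over 61 s, if anything falls off the work surface, if the arm or the gripper's body presses on something with over 40 N, if the wrist force passes 120 N, or if a joint passes its speed limit or range.

## Working session

There is one attempt and no reset: what is moved stays moved. The work goes in short steps, Python scripts to look and compute and a tool call to move; the robot and the scene stay as the last step left them, time stands still between calls to the robot, and variables do not carry over. Pictures are saved under pics/ and viewed, about 8 in all and at most 12, crops included, and the job is handed in when it is done.

Besides the shell and the picture viewer there is one more tool, called after "Call:" by a JSON object that holds its "name" and its "arguments". arm_command: Moves the arm, as the interface text tells. Its arguments: {"type":"object","properties":{"plan":{"type":"array","items":{"type":"array","items":{"type":"array","items":{"type":"number"}}}},"squeeze":{"type":"number"}},"required":["plan"]}

```bash
mkdir -p pics; ls
python3 - <<'E'
from station import *
import cv2,numpy as np
ims=[]
for n in ["top","side"]:
    im=get_image(n); cv2.imwrite(f"pics/{n}0.png",im[:,:,::-1])
    c=calibration(n); print(n,c["fx"],c["cx"],np.round(c["cam_to_world"],3).tolist())
    T=np.array(c["cam_to_world"])
    for th in ["slab","fulcrum","pry_bar","shim"]:
        for d in mark_of(n,th): 
            p=T@np.r_[d["at"],1]; print(n,th,round(d["conf"],2),np.round(p[:3],3))
o=ctrl.get_obs(); print(o)
print(calibration("wrist"))
E
```

```text
pics
top 373.3645267603096 254.73661740142586 [[-0.003, -0.986, 0.166, 0.285], [-1.0, 0.004, 0.006, 0.104], [-0.006, -0.166, -0.986, 1.051], [0.0, 0.0, 0.0, 1.0]]
top slab 0.86 [0.464 0.501 0.001]
top fulcrum 0.69 [ 0.452  0.37  -0.004]
top pry_bar 0.75 [ 0.628 -0.268  0.005]
top shim 0.79 [ 0.322  0.18  -0.   ]
top shim 0.77 [ 0.429 -0.248  0.003]
side 358.1082362598068 252.5699204313914 [[0.992, -0.104, 0.076, 0.388], [-0.128, -0.854, 0.504, -0.561], [0.012, -0.51, -0.86, 1.167], [0.0, 0.0, 0.0, 1.0]]
side slab 0.83 [ 0.462  0.503 -0.001]
side slab 0.52 [ 0.425 -0.25   0.   ]
side fulcrum 0.51 [ 0.334  0.336 -0.003]
side pry_bar 0.77 [ 0.625 -0.266  0.001]
side shim 0.53 [ 0.32   0.178 -0.   ]
{'t': 0.5, 'q': array([ 9.83985747e-01,  5.26878917e-02,  1.61290030e+00, -2.45360020e-05,
        1.47598405e+00, -1.19007549e-01]), 'dq': array([ 0.00027402, -0.00259909, -0.00113231, -0.00060471, -0.00027119,
       -0.00027153]), 'effort': array([-3.98932752e-04, -3.93213165e+01, -3.70026684e+01, -1.18533808e-04,
        1.33018599e-03,  1.19546306e-05]), 'tool_pos': array([0.28183052, 0.55783289, 0.23131091]), 'tool_rot': array([ 0.36680917,  1.53946532, -0.36679223]), 'contact_force': array([-0.14118601, -0.19799906, -0.19711788]), 'wrist_torque': array([ 0.02970804, -0.03590754,  0.00060031]), 'opening': 0.08543017547794127}
{'fx': 313.6630355560196, 'fy': 313.6630355560196, 'cx': 255.7253948180517, 'cy': 191.26594882429865, 'hand_eye': array([[ 9.00899513e-05, -2.84482838e-01,  9.58681129e-01,
        -1.42420881e-01],
       [ 9.99999988e-01, -9.17263365e-05, -1.21192037e-04,
        -8.20149162e-06],
       [ 1.22413362e-04,  9.58681129e-01,  2.84482827e-01,
        -7.22496412e-02],
       [ 0.00000000e+00,  0.00000000e+00,  0.00000000e+00,
         1.00000000e+00]])}
```

View pics/top0.png

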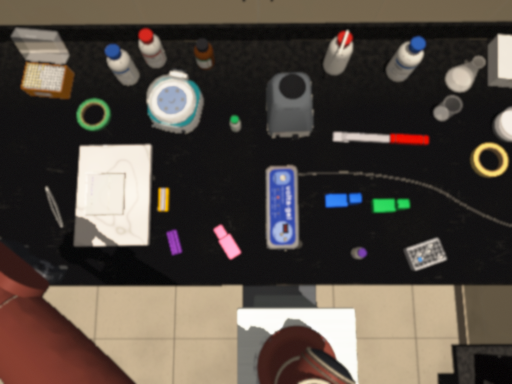

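View pics/side0.png

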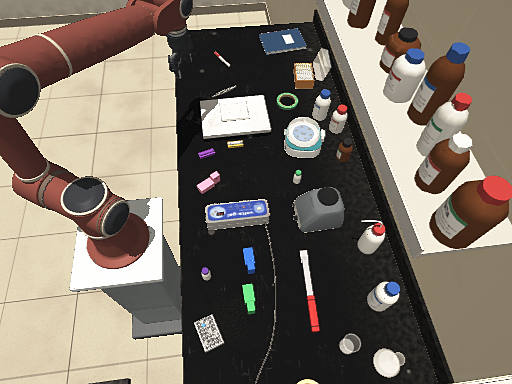

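Top view: slab at about (113,195), the yellow fulcrum at (163,199) with purple and pink decoys nearby, the bar at (380,139) with its blade on the left (+y), and the green shim at (390,205) with its nose on the left. The slab's front edge faces −y. Next I measure precisely from the top masks.

```bash
cat > h.py <<'E'
from station import *
import cv2,numpy as np
from scipy.spatial.transform import Rotation as R
def camT(n):
    c=calibration(n)
    if n!="wrist": return c,np.array(c["cam_to_world"])
    o=ctrl.get_obs(); T=np.eye(4); T[:3,:3]=R.from_rotvec(o["tool_rot"]).as_matrix(); T[:3,3]=o["tool_pos"]
    return c,T@c["hand_eye"]
def proj(c,T,uv,z):
    uv=np.asarray(uv,float).reshape(-1,2)
    d=np.c_[(uv[:,0]-c["cx"])/c["fx"],(uv[:,1]-c["cy"])/c["fy"],np.ones(len(uv))]@T[:3,:3].T
    return (T[:3,3]+d*((z-T[2,3])/d[:,2])[:,None])[:,:2]
def rect(c,T,m,z):
    k=max(cv2.findContours(m.astype(np.uint8),cv2.RETR_EXTERNAL,cv2.CHAIN_APPROX_NONE)[0],key=cv2.contourArea)
    r=cv2.minAreaRect((proj(c,T,k,z)*1000).astype(np.float32))
    return np.round(r[0],1),np.round(r[1],1),round(r[2],2)
def pixrect(im,lo,hi,box):
    u0,u1,v0,v1=box; hsv=cv2.cvtColor(im,cv2.COLOR_RGB2HSV); m=cv2.inRange(hsv,lo,hi)>0
    k=np.zeros_like(m); k[v0:v1,u0:u1]=m[v0:v1,u0:u1]; return k
E
python3 - <<'E'
from h import *
c,T=camT("top"); im=get_image("top")
for n,lo,hi,box,z in [("slab",(0,0,150),(180,60,255),(60,156,130,255),.03),("yellow",(15,100,80),(40,255,255),(150,175,180,220),.012),
 ("redhandle",(0,150,80),(8,255,255),(370,440,125,150),.016),("bar",(0,0,90),(180,255,255),(325,440,125,150),.012),("green",(45,100,60),(80,255,255),(365,415,190,220),.03),("greennose",(45,100,60),(80,255,255),(365,396,190,220),.02)]:
    m=pixrect(im,lo,hi,box); print(n,m.sum(),*rect(c,T,m,z))
for th in ["slab","fulcrum","pry_bar","shim"]:
    for d in cut_out("top",th): v,u=np.nonzero(d["mask"]); print(th,d["conf"],u.min(),u.max(),v.min(),v.max())
o=ctrl.get_obs(); print(R.from_rotvec(o["tool_rot"]).as_matrix().round(3))
cr=im[120:260,60:260]; cv2.imwrite("pics/crop0.png",cv2.resize(cr[:,:,::-1],None,fx=4,fy=4,interpolation=cv2.INTER_CUBIC))
E
```

```text
slab 6692 [463.1 504.2] [284.  203.9] 0.75
yellow 200 [450.7 367.8] [33.2 69. ] 88.75
redhandle 415 [ 622.5 -336.5] [111.8  32. ] 86.34
bar 928 [ 627.1 -254.7] [279.7  32.7] 87.74
green 523 [ 428.2 -265. ] [107.5  39. ] 89.76
greennose 358 [ 429.7 -248.1] [67.4 39.3] 89.74
slab 0.59 73 151 145 246
fulcrum 0.74 157 168 189 212
fulcrum 0.55 167 181 230 254
pry_bar 0.94 332 427 133 145
shim 0.81 215 239 226 258
shim 0.7 370 408 198 213
[[ 0.     0.451  0.893]
 [ 0.     0.893 -0.451]
 [-1.     0.     0.   ]]
```

View pics/crop0.png

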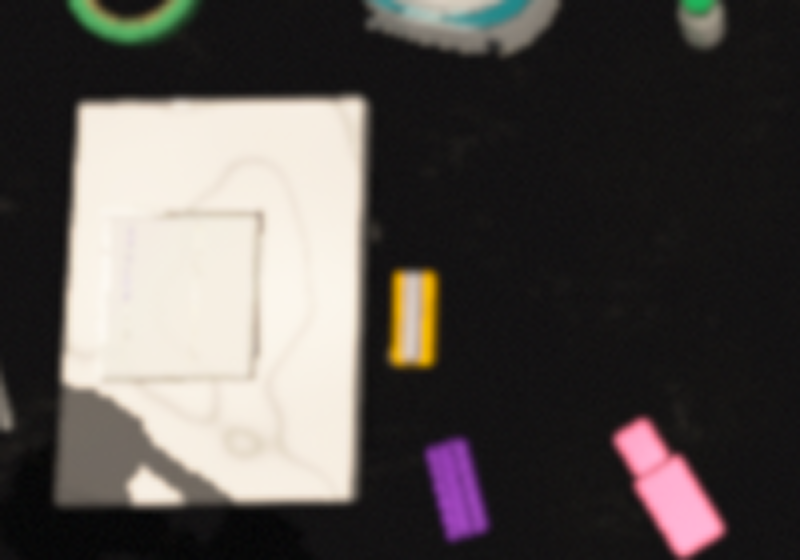

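Call:
{"name": "arm_command", "arguments": {"plan": [[[0, 0, 0, 7, 0, 0, 0.085], [0, 0, 0, 7, 0, 0, 0.085], [0, 0, 0, 7, 0, 0, 0.085], [0, 0, 0, 7, 0, 0, 0.085], [0, 0, 0, 7, 0, 0, 0.085], [0, 0, 0, 7, 0, 0, 0.085], [0, 0, 0, 7, 0, 0, 0.085], [0, 0, 0, 7, 0, 0, 0.085], [0, 0, 0, 7, 0, 0, 0.085], [0, 0.035, 0.027, 0, 0, 0, 0.085], [0, 0.035, 0.027, 0, 0, 0, 0.085], [0, 0.035, 0.027, 0, 0, 0, 0.085], [0, 0.035, 0.027, 0, 0, 0, 0.085], [0, 0.035, 0.027, 0, 0, 0, 0.085], [0, 0, 0, 0, 0, 0, 0.085]]]}}

```text
t: 2.0
tool_pos: [0.4482, 0.4229, 0.2318]
tool_rot: [1.227, 1.199, -1.222]
contact_force: [-1.0, 0.6, 0.8]
opening: 0.0851
```

Run:
```python
from h import *
o=ctrl.get_obs(); print(o["t"],o["tool_pos"].round(4)); print(R.from_rotvec(o["tool_rot"]).as_matrix().round(3))
im=get_image("wrist"); cv2.imwrite("pics/w1.png",im[:,:,::-1])
c,T=camT("wrist")
hsv=cv2.cvtColor(im,cv2.COLOR_RGB2HSV); m=cv2.inRange(hsv,(15,100,80),(40,255,255))>0
print("yellow",m.sum(),*rect(c,T,m,.012))
```

```text
2.0 [0.4482 0.4229 0.2318]
[[ 0.002  1.    -0.021]
 [ 0.002 -0.021 -1.   ]
 [-1.     0.002 -0.002]]
yellow 642 [447.5 372.8] [64.5 29.3] 0.5
```

View pics/w1.png

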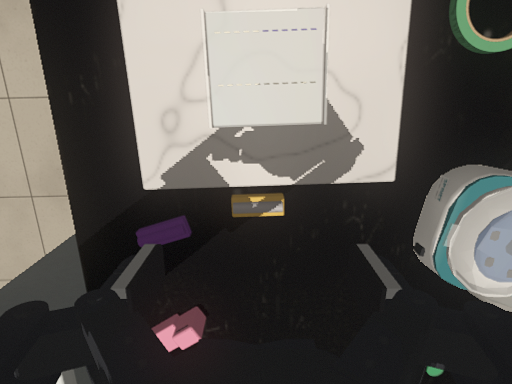

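Run:
```python
from h import *
c,T=camT("wrist")
print("edge",proj(c,T,[(142,188.5),(398,184.5)],.04).round(4).tolist())
im=cv2.cvtColor(cv2.imread("pics/w1.png"),cv2.COLOR_BGR2HSV)
m=cv2.inRange(im,(15,100,60),(40,255,255))>0
v,u=np.nonzero(m); print(u.min(),u.max(),v.min(),v.max())
b=[(u.min(),215),(u.max()+1,215)]
for uu in (240,258,276): w=v[u==uu]; print(uu,sorted(w.tolist()),"front top y",proj(c,T,[(uu,w.max()+1)],.014).round(4),"back",proj(c,T,[(uu,w.min())],0).round(4))
print(proj(c,T,b,.014).round(4))
```

```text
edge [[0.3198, 0.4042], [0.603, 0.4031]]
231 503 15 216
240 [194, 195, 196, 197, 198, 199, 200, 201, 214, 215, 216] front top y [[0.4257 0.3584]] back [[0.4259 0.3836]]
258 [194, 195, 196, 197, 198, 199, 200, 201, 213, 214, 215, 216] front top y [[0.4477 0.3579]] back [[0.4483 0.3832]]
276 [193, 194, 195, 196, 197, 198, 199, 200, 212, 213, 214, 215] front top y [[0.4698 0.3588]] back [[0.4707 0.384 ]]
[[0.4147 0.3612]
 [0.7491 0.3544]]
```

Call:
{"name": "arm_command", "arguments": {"plan": [[[0, 0.0093, 0.037, 1, 0, 0, 0.085], [0, 0.0093, 0.037, 0, 0, 0, 0.085], [0, 0.0093, 0.037, 0, 0, 0, 0.085], [0, 0.0093, 0.037, 0, 0, 0, 0.085], [0, 0.0093, 0.037, 0, 0, 0, 0.085], [0, 0.0093, 0.037, 0, 0, 0, 0.085], [0, 0.0093, 0.037, 0, 0, 0, 0.085], [0, 0.0093, 0.037, 0, 0, 0, 0.085], [0, 0.0093, 0.037, 0, 0, 0, 0.085], [0, 0.0093, 0.037, 0, 0, 0, 0.085], [0, 0.0093, 0.037, 0, 0, 0, 0.085], [0, 0.0093, 0.037, 0, 0, 0, 0.085], [0, 0.0093, 0.037, 0, 0, 0, 0.085], [0, 0.0093, 0.037, 0, 0, 0, 0.085], [0, 0.0093, 0.037, 0, 0, 0, 0.085], [0, 0.0093, 0.037, 0, 0, 0, 0.085], [0, 0.0093, 0.037, 0, 0, 0, 0.085], [0, 0.0093, 0.037, 0, 0, 0, 0.085], [0, 0.0, 0.0, 0, 0, 0, 0.085]]]}}

```text
t: 3.63
tool_pos: [0.5992, -0.2534, 0.2271]
tool_rot: [1.229, 1.211, -1.205]
contact_force: [-0.7, 0.1, 0.2]
opening: 0.0853
```

Run:
```python
from h import *
o=ctrl.get_obs(); print(o["t"],o["tool_pos"].round(4)); print(R.from_rotvec(o["tool_rot"]).as_matrix().round(3))
im=get_image("wrist"); cv2.imwrite("pics/w2.png",im[:,:,::-1])
c,T=camT("wrist")
hsv=cv2.cvtColor(im,cv2.COLOR_RGB2HSV); m=(cv2.inRange(hsv,(0,150,60),(8,255,255))>0)
print("red",m.sum(),*rect(c,T,m,.018))
for d in mark_of("wrist","pry_bar"): print(d["conf"],(T@np.r_[d["at"],1]).round(4))
```

```text
3.6333 [ 0.5992 -0.2534  0.2271]
[[ 0.006  1.    -0.009]
 [ 0.014 -0.009 -1.   ]
 [-1.     0.006 -0.014]]
red 304 [ 625.  -280.9] [14.7 24.4] 86.3
0.86 [ 0.6266 -0.2652 -0.0023  1.    ]
```

View pics/w2.png

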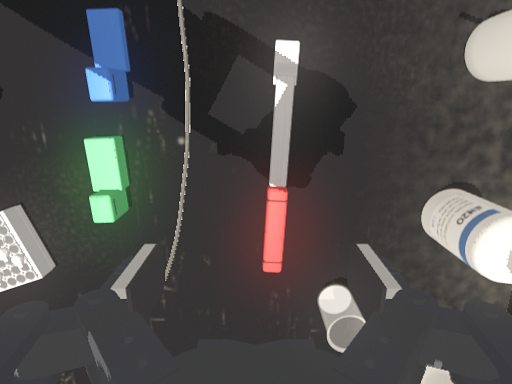

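Run:
```python
from h import *
c,T=camT("wrist")
im=cv2.cvtColor(cv2.imread("pics/w2.png"),cv2.COLOR_BGR2HSV)
m=(cv2.inRange(im,(0,150,60),(8,255,255))>0); m[:,:255]=0; m[:,295:]=0
v,u=np.nonzero(m); print(u.min(),u.max(),v.min(),v.max())
P=proj(c,T,np.c_[u+.5,v+.5],.02); print(P.mean(0),P.min(0),P.max(0))
d=np.linalg.svd(P-P.mean(0),full_matrices=False)[2][0]; print("dir",d,np.degrees(np.arctan2(d[0],d[1])))
rr=cv2.minAreaRect((P*1000).astype(np.float32)); print(rr)
print("tip",proj(c,T,[(275,41),(300,41)],.004))
# green shim 
m=cv2.inRange(im,(50,120,60),(80,255,255))>0; v,u=np.nonzero(m); print(u.min(),u.max(),v.min(),v.max())
print("shim nose front top corners",proj(c,T,[(85,139),(122,137)],.024),"tab end top",proj(c,T,[(92,222),(115,221)],.045))
```

```text
262 287 186 272
[ 0.62228649 -0.31949111] [ 0.60755034 -0.38240926] [ 0.63685473 -0.27103118]
dir [-0.06555619 -0.99784888] -176.24121120594984
((622.287109375, -327.0640869140625), (111.08309173583984, 24.965728759765625), 86.64017486572266)
tip [[ 0.62150801 -0.11414001]
 [ 0.64831317 -0.11428246]]
102 129 136 215
shim nose front top corners [[ 0.41342055 -0.21472438]
 [ 0.45404119 -0.21283876]] tab end top [[ 0.41852072 -0.30349296]
 [ 0.44401227 -0.30253188]]
```

Call:
{"name": "arm_command", "arguments": {"plan": [[[0, 0.014, 0.0235, 2.9, -0.8, -0.3, 0.055], [0, 0.0137, 0.0235, 0, 0, 0, 0.055], [0.035, 0, 0, 0, 0, 0, 0.055], [0.035, 0, 0, 0, 0, 0, 0.055], [0.035, 0, 0, 0, 0, 0, 0.055], [0, 0, 0, 0, 0, 0, 0.055]]]}}

```text
t: 4.23
tool_pos: [0.6303, -0.2852, 0.1238]
tool_rot: [1.249, 1.184, -1.237]
contact_force: [-1.7, 1.6, -1.2]
opening: 0.0551
```

```bash
cat > g.py <<'E'
from h import *
import sys
def to(P,zdir,xdir=(0,0,-1)):
    o=ctrl.get_obs(); A=R.from_rotvec(o["tool_rot"]); z=np.array(zdir,float); z/=np.linalg.norm(z); x=np.array(xdir,float); x-=z*(x@z); x/=np.linalg.norm(x)
    B=R.from_matrix(np.c_[x,np.cross(z,x),z])
    print("t",round(o["t"],2),"pos",o["tool_pos"].round(4),"F",o["contact_force"].round(1),"open",round(o["opening"],4))
    print("shift",A.inv().apply(np.array(P)-o["tool_pos"]).round(4),"turn",np.degrees((A.inv()*B).as_rotvec()).round(2))
E
python3 -c "
from g import *
to((.6238,-.302,.004),(-.0593,-.998,0))"
```

```text
t 4.23 pos [ 0.6303 -0.2852  0.1238] F [-1.7  1.6 -1.2] open 0.0551
shift [ 0.1197 -0.0066  0.0174] turn [ 0.72 -0.16 -0.39]
```

Call:
{"name": "arm_command", "arguments": {"plan": [[[0, -0.0066, 0.0174, 0.7, -0.2, -0.4, 0.055], [0.02, 0, 0, 0, 0, 0, 0.055], [0.02, 0, 0, 0, 0, 0, 0.055], [0.02, 0, 0, 0, 0, 0, 0.055], [0.015, 0, 0, 0, 0, 0, 0.055], [0, 0, 0, 0, 0, 0, 0.055]]]}}

```text
t: 4.73
tool_pos: [0.6277, -0.299, 0.0586]
tool_rot: [1.246, 1.173, -1.243]
contact_force: [-0.1, 0.6, -1.0]
opening: 0.0549
```

```bash
python3 -c "
from g import *
to((.6238,-.302,.004),(-.0593,-.998,0))"
```

```text
t 4.73 pos [ 0.6277 -0.299   0.0586] F [-0.1  0.6 -1. ] open 0.0549
shift [ 0.0546 -0.0042  0.0029] turn [ 0.47  0.37 -0.52]
```

Call:
{"name": "arm_command", "arguments": {"plan": [[[0.012, -0.0042, 0.0029, 0.5, 0.4, -0.5, 0.055], [0.012, 0, 0, 0, 0, 0, 0.055], [0.012, 0, 0, 0, 0, 0, 0.055], [0.01, 0, 0, 0, 0, 0, 0.055], [0.006, 0, 0, 0, 0, 0, 0.055], [0, 0, 0, 0, 0, 0, 0.055]]]}}

```text
t: 5.23
tool_pos: [0.6265, -0.3036, 0.0087]
tool_rot: [1.254, 1.173, -1.25]
contact_force: [-1.0, 0.3, 0.8]
opening: 0.0552
```

```bash
python3 -c "
from g import *
to((.6238,-.302,.004),(-.0593,-.998,0))"
```

```text
t 5.23 pos [ 0.6265 -0.3036  0.0087] F [-1.   0.3  0.8] open 0.0552
shift [ 0.0047 -0.0028 -0.0015] turn [-0.04  0.18 -0.4 ]
```

Call:
{"name": "arm_command", "arguments": {"plan": [[[0.004, -0.0028, -0.0015, 0, 0.2, -0.4, 0.055], [0, 0, 0, 0, 0, 0, 0.03], [0, 0, 0, 0, 0, 0, 0.015], [0, 0, 0, 0, 0, 0, 0.015], [0, 0, 0, 0, 0, 0, 0.015], [0, 0, 0, 0, 0, 0, 0.015]]], "squeeze": 110}}

```text
t: 5.73
tool_pos: [0.6238, -0.3018, 0.0044]
tool_rot: [1.254, 1.181, -1.254]
contact_force: [0.5, -0.4, -2.6]
opening: 0.021
```

```bash
python3 -c "
from g import *
to((.6238,-.302,.004),(-.0593,-.998,0))"
```

```text
t 5.73 pos [ 0.6238 -0.3018  0.0044] F [ 0.5 -0.4 -2.6] open 0.021
shift [ 0.0004 -0.      0.0002] turn [-0.06 -0.05  0.03]
```

Call:
{"name": "arm_command", "arguments": {"plan": [[[-0.01, 0, 0, 0, 0, 0, 0.01], [-0.02, 0, 0, 0, 0, 0, 0.01], [-0.03, 0, 0, 0, 0, 0, 0.01], [-0.035, 0, 0, 0, 0, 0, 0.01], [-0.035, 0, 0, 0, 0, 0, 0.01], [-0.035, 0, 0, 0, 0, 0, 0.01], [-0.03, 0, 0, 0, 0, 0, 0.01], [0, 0, 0, -3.4, 0, 0, 0.01], [0, 0, 0, 0, 0, 0, 0.01]]]}}

```text
t: 6.48
tool_pos: [0.6147, -0.2968, 0.1941]
tool_rot: [1.205, 1.243, -1.221]
contact_force: [-0.5, -0.1, -8.1]
opening: 0.0213
```

```bash
python3 -c "
from g import *
to((.448,.18,.22),(0,-1,0))
im=get_image('side'); cv2.imwrite('pics/s2.png',im[:,:,::-1])
c=np.cos
"
```

```text
t 6.48 pos [ 0.6147 -0.2968  0.1941] F [-0.5 -0.1 -8.1] open 0.0213
shift [-0.0138 -0.1661 -0.4775] turn [ 0.15 -0.87  1.66]
```

View pics/s2.png

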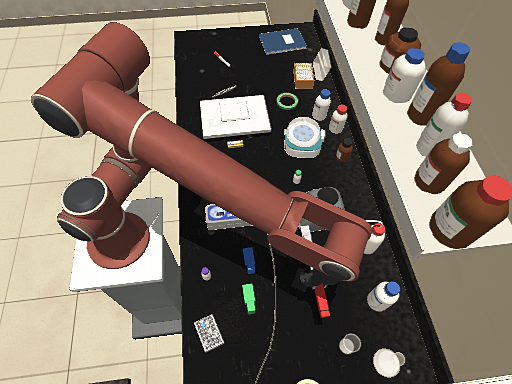

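The bar is held: the handle shows at (322,300), off the bench, with 8 N on the wrist. Next is transport.

Call:
{"name": "arm_command", "arguments": {"plan": [[[-0.001, -0.011, -0.032, 0.2, -0.9, 1.6, 0.01], [-0.001, -0.011, -0.032, 0, 0, 0, 0.01], [-0.001, -0.011, -0.032, 0, 0, 0, 0.01], [-0.001, -0.011, -0.032, 0, 0, 0, 0.01], [-0.001, -0.011, -0.032, 0, 0, 0, 0.01], [-0.001, -0.011, -0.032, 0, 0, 0, 0.01], [-0.001, -0.011, -0.032, 0, 0, 0, 0.01], [-0.001, -0.011, -0.032, 0, 0, 0, 0.01], [-0.001, -0.011, -0.032, 0, 0, 0, 0.01], [-0.001, -0.011, -0.032, 0, 0, 0, 0.01], [-0.001, -0.011, -0.032, 0, 0, 0, 0.01], [-0.001, -0.011, -0.032, 0, 0, 0, 0.01], [-0.001, -0.011, -0.032, 0, 0, 0, 0.01], [-0.001, -0.011, -0.03, 0, 0, 0, 0.01], [0, 0, 0, 0, 0, 0, 0.01]]]}}

```text
t: 7.78
tool_pos: [0.4393, 0.1701, 0.1787]
tool_rot: [1.211, 1.24, -1.273]
contact_force: [0.2, -0.4, -6.5]
opening: 0.0213
```

```bash
python3 -c "
from g import *
to((.448,.17,.21),(0,-.9135,.4067),(0,-.4067,-.9135))"
```

```text
t 7.78 pos [0.4393 0.1701 0.1787] F [ 0.2 -0.4 -6.5] open 0.0213
shift [-0.0317  0.0069 -0.0003] turn [ -1.18 -24.37   3.62]
```

Call:
{"name": "arm_command", "arguments": {"plan": [[[-0.006, 0.0014, 0, -0.2, -4.9, 0.7, 0.01], [-0.006, 0.0014, 0, -0.2, -4.9, 0.7, 0.01], [-0.006, 0.0014, 0, -0.2, -4.9, 0.7, 0.01], [-0.006, 0.0014, 0, -0.2, -4.9, 0.7, 0.01], [-0.006, 0.0014, 0, -0.3, -4.9, 0.7, 0.01], [0, 0, 0, 0, 0, 0, 0.01]]]}}

```text
t: 8.28
tool_pos: [0.4391, 0.1746, 0.1974]
tool_rot: [0.869, 0.888, -1.4]
contact_force: [-1.2, -0.0, -6.9]
opening: 0.0212
```

Run:
```python
from g import *
to((.448,.1827,.1131),(0,-.9135,.4067),(0,-.4067,-.9135))
im=get_image("wrist"); cv2.imwrite("pics/w3.png",im[:,:,::-1])
# predicted tip px (tip in tool frame: x=.004 , z=-.190)
c=calibration("wrist");H=np.linalg.inv(c["hand_eye"])
for p in [(.004,.013,-.19,1),(.004,-.013,-.19,1),(-.008,.01,-.155,1),(-.008,-.01,-.155,1)]:
    q=H@p; print(c["cx"]+c["fx"]*q[0]/q[2],c["cy"]+c["fy"]*q[1]/q[2],q[2])
```

```text
t 8.28 pos [0.4391 0.1746 0.1974] F [-1.2 -0.  -6.9] open 0.0212
shift [ 0.0725  0.0103 -0.0435] turn [0.15 1.42 0.98]
293.6551287218683 -261.7819126373853 0.10694823199563391
217.3984776185825 -261.7803787356776 0.10694102759448432
285.3345564112544 -158.4510540062034 0.1053909687397698
225.8092879599394 -158.44442286032043 0.10538542689273164
```

View pics/w3.png

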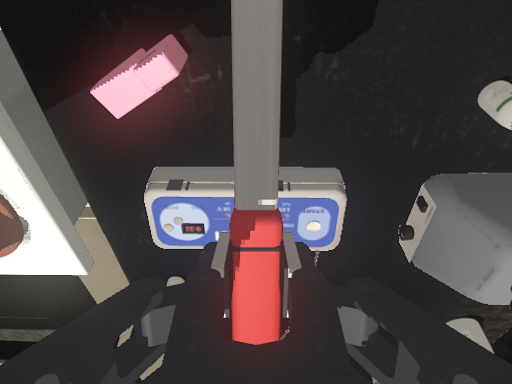

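Run:
```python
from g import *
c=calibration("wrist");H=np.linalg.inv(c["hand_eye"])
def px(b):  # bar frame mm
    q=H@np.r_[.004-b[2]/1e3,b[1]/1e3,-.04-b[0]/1e3,1]; return np.round([c["cx"]+c["fx"]*q[0]/q[2],c["cy"]+c["fy"]*q[1]/q[2]],1)
for b in [(-10,12,20),(-10,-12,20),(-120,12,20),(-120,12,0),(0,10,12),(0,-10,12),(70,10,12),(70,-10,12)]: print(b,px(b))
im=cv2.imread("pics/w3.png").astype(int)
for v in (2,60,120,180): g=im[v].sum(1); print(v,"edges",[ (u,int(g[u+1]-g[u-1])) for u in range(222,294) if abs(g[u+1]-g[u-1])>70])
# side camera: predicted tip position
o=ctrl.get_obs();A=R.from_rotvec(o["tool_rot"]);tip=o["tool_pos"]+A.apply([.004,0,-.19]);print("tip",tip)
T=np.linalg.inv(camT("side")[1]);cs=calibration("side");get_image("side");im=get_image("side")
for q0 in (tip,o["tool_pos"]+A.apply([.004,0,-.155]),o["tool_pos"]+A.apply([.004,0,-.08])):
    q=T@np.r_[q0,1];u,v=cs["cx"]+cs["fx"]*q[0]/q[2],cs["cy"]+cs["fy"]*q[1]/q[2];print("side px",u,v)
    cv2.drawMarker(im,(round(u),round(v)),(255,0,255),cv2.MARKER_CROSS,3,1) 
cv2.imwrite("pics/s3.png",cv2.resize(im[90:240,160:360,::-1],None,fx=4,fy=4,interpolation=cv2.INTER_CUBIC))
```

```text
(-10, 12, 20) [284.  202.1]
(-10, -12, 20) [227.5 202.1]
(-120, 12, 20) [278.7 401.1]
(-120, 12, 0) [276.3 369.5]
(0, 10, 12) [278.4 174.8]
(0, -10, 12) [233.  174.8]
(70, 10, 12) [282.2  -6.1]
(70, -10, 12) [229.1  -6.1]
2 edges [(230, 233), (231, 246), (281, -103), (282, -233), (283, -160)]
60 edges [(231, 185), (232, 226), (280, -150), (281, -266), (282, -118)]
120 edges [(232, 196), (233, 251), (279, -208), (280, -216)]
180 edges [(278, -97), (282, 90), (283, 73)]
tip [0.43817292 0.3440657  0.11210948]
side px 231.91988245083533 131.63722088913502
side px 232.63448827897415 135.46944259005912
side px 234.27437360038385 144.26366713773865
```

View pics/s3.png

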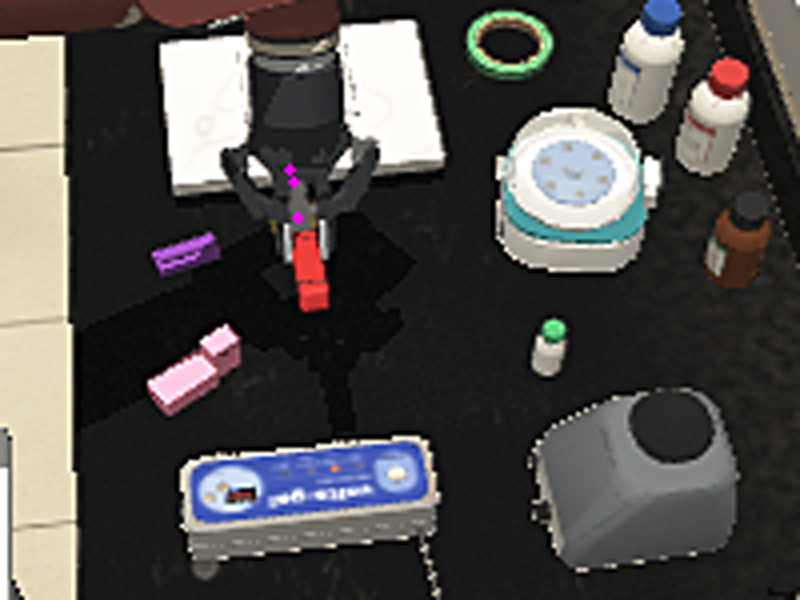

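Call:
{"name": "arm_command", "arguments": {"plan": [[[0.018, 0.0026, -0.0109, 0, 0.5, 0.3, 0.01], [0.018, 0.0026, -0.0109, 0, 0.5, 0.3, 0.01], [0.016, 0.0026, -0.0109, 0, 0.5, 0.3, 0.01], [0.01, 0.0025, -0.009, 0, 0.4, 0.1, 0.01], [0, 0, 0, 0, 0, 0, 0.01]]]}}

```text
t: 8.85
tool_pos: [0.4502, 0.1813, 0.1219]
tool_rot: [0.921, 0.906, -1.38]
contact_force: [-1.6, -0.2, -6.6]
opening: 0.0214
```

```bash
python3 -c "
from g import *
to((.448,.183,.116),(0,-.9171,.3987),(0,-.3987,-.9171))"
```

```text
t 8.85 pos [0.4502 0.1813 0.1219] F [-1.6 -0.2 -6.6] open 0.0214
shift [ 0.0048 -0.0022 -0.0038] turn [-0.7  -0.76  0.12]
```

Call:
{"name": "arm_command", "arguments": {"plan": [[[0.0048, -0.0022, -0.0038, -0.7, -0.8, 0.1, 0.01], [0, 0, -0.008, 0, 0, 0, 0.01], [0, 0, -0.008, 0, 0, 0, 0.01], [0, 0, -0.008, 0, 0, 0, 0.01], [0, 0, -0.008, 0, 0, 0, 0.01], [0, 0, 0, 0, 0, 0, 0.01]]]}}

```text
t: 9.35
tool_pos: [0.4491, 0.2135, 0.1041]
tool_rot: [0.907, 0.9, -1.378]
contact_force: [0.3, 0.5, -6.8]
opening: 0.0213
```

```bash
python3 -c "
from g import *
to((.448,.2472,.088),(0,-.9171,.3987),(0,-.3987,-.9171))
im=get_image('side'); cv2.imwrite('pics/s4.png',cv2.resize(im[90:190,190:290,::-1],None,fx=6,fy=6,interpolation=cv2.INTER_CUBIC))"
```

```text
t 9.35 pos [0.4491 0.2135 0.1041] F [ 0.3  0.5 -6.8] open 0.0213
shift [ 0.0014 -0.0013 -0.0373] turn [-0.31 -0.09 -0.  ]
```

Call:
{"name": "arm_command", "arguments": {"plan": [[[0.0014, -0.0013, -0.006, -0.3, 0, 0, 0.01], [0, 0, -0.006, 0, 0, 0, 0.01], [0, 0, -0.006, 0, 0, 0, 0.01], [0, 0, 0, 0, 0, 0, 0.01]]]}}

```text
t: 9.73
tool_pos: [0.4486, 0.2313, 0.0965]
tool_rot: [0.904, 0.902, -1.373]
contact_force: [0.3, -0.4, -7.3]
opening: 0.0214
```

```bash
python3 -c "
from g import *
to((.448,.2472,.088),(0,-.9171,.3987),(0,-.3987,-.9171))"
```

```text
t 9.73 pos [0.4486 0.2313 0.0965] F [ 0.3 -0.4 -7.3] open 0.0214
shift [ 0.0015 -0.0006 -0.0179] turn [ 0.   -0.1  -0.16]
```

Call:
{"name": "arm_command", "arguments": {"plan": [[[0.0015, -0.0006, -0.006, 0, 0, 0, 0.01], [0, 0, -0.006, 0, 0, 0, 0.01], [0, 0, -0.006, 0, 0, 0, 0.01], [0, 0, 0, 0, 0, 0, 0.01]]]}}

```text
t: 10.07
tool_pos: [0.4481, 0.2484, 0.0872]
tool_rot: [0.903, 0.901, -1.373]
contact_force: [0.6, -0.5, -7.6]
opening: 0.021
```

```bash
python3 -c "
from g import *
to((.448,.2472,.088),(0,-.9171,.3987),(0,-.3987,-.9171))
im=get_image('side'); cv2.imwrite('pics/s4.png',cv2.resize(im[90:190,190:290,::-1],None,fx=6,fy=6,interpolation=cv2.INTER_CUBIC))"
```

```text
t 10.07 pos [0.4481 0.2484 0.0872] F [ 0.6 -0.5 -7.6] open 0.021
shift [-0.0003 -0.0001  0.0014] turn [-0.01 -0.02 -0.16]
```

View pics/s4.png

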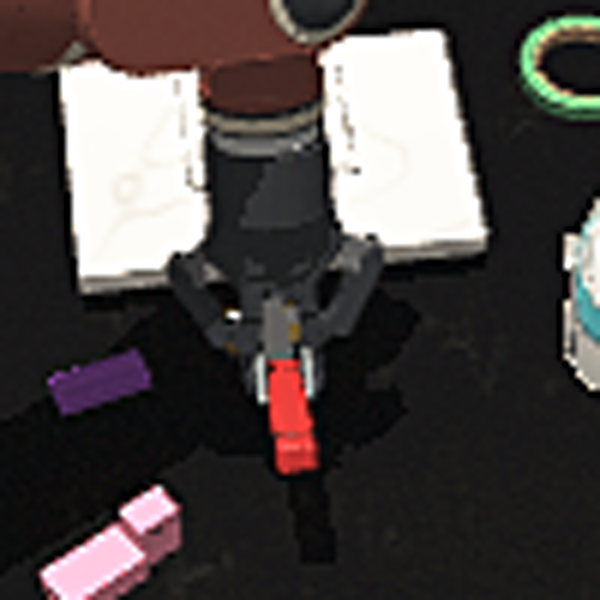

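Call:
{"name": "arm_command", "arguments": {"plan": [[[0.0074, 0, 0.0007, 0, 3, 0, 0.01], [0.0074, 0, 0.0007, 0, 3, 0, 0.01], [0.0074, 0, 0.0007, 0, 3, 0, 0.01], [0.0074, 0, 0.0007, 0, 3, 0, 0.01], [0, 0, 0, 0, 0, 0, 0.01]]]}}

```text
t: 10.53
tool_pos: [0.4465, 0.2349, 0.0566]
tool_rot: [1.059, 1.064, -1.294]
contact_force: [0.5, -0.3, -8.8]
opening: 0.0212
```

```bash
cat >> g.py <<'E'
def bar(p):  # tool target with bar resting on rod, pitch p deg (handle up +), 2 mm up, tip-contact .048
    a=np.radians(p); b=np.array([0,np.cos(a),-np.sin(a)]); n=np.array([0,np.sin(a),np.cos(a)])
    C=np.array([.448,.371,.015]); con=C+.007*n; T=con-.142*b+.004*n
    print("pitch now",np.degrees(np.arcsin(R.from_rotvec(ctrl.get_obs()["tool_rot"]).as_matrix()[2,2])).round(2),"target",T.round(4)); to(T,-b,-n)
E
python3 -c "
from g import *
bar(11)"
```

```text
pitch now 11.35 target [0.448  0.2337 0.0529]
t 10.53 pos [0.4465 0.2349 0.0566] F [ 0.5 -0.3 -8.8] open 0.0212
shift [0.0039 0.0015 0.0005] turn [ 0.22  0.35 -0.02]
```

Call:
{"name": "arm_command", "arguments": {"plan": [[[0.003, 0.001, 0, 0, 0.3, 0, 0.01], [0.0074, 0, 0.0007, 0, 3, 0, 0.01], [0.0074, 0, 0.0007, 0, 3, 0, 0.01], [0, 0, 0, 0, 0, 0, 0.01]]]}}

```text
t: 10.87
tool_pos: [0.448, 0.2312, 0.0401]
tool_rot: [1.14, 1.147, -1.245]
contact_force: [0.5, -0.8, -6.7]
opening: 0.0214
```

```bash
python3 -c "
from g import *
bar(5)"
```

```text
pitch now 5.03 target [0.448  0.2305 0.0383]
t 10.87 pos [0.448  0.2312 0.0401] F [ 0.5 -0.8 -6.7] open 0.0214
shift [0.0018 0.     0.0005] turn [ 0.34  0.03 -0.01]
```

Call:
{"name": "arm_command", "arguments": {"plan": [[[0.0084, 0, 0.0007, 0.3, 3, 0, 0.01], [0.0074, 0, 0.0007, 0, 3, 0, 0.01], [0, 0, 0, 0, 0, 0, 0.01]]]}}

```text
t: 11.12
tool_pos: [0.4483, 0.2301, 0.0261]
tool_rot: [1.215, 1.224, -1.199]
contact_force: [0.5, -0.8, -7.2]
opening: 0.0214
```

```bash
python3 -c "
from g import *
bar(-1)"
```

```text
pitch now -0.84 target [0.448  0.2288 0.0235]
t 11.12 pos [0.4483 0.2301 0.0261] F [ 0.5 -0.8 -7.2] open 0.0214
shift [ 0.0026 -0.0003  0.0013] turn [0.32 0.16 0.08]
```

Run:
```python
from g import *
a=get_image('side')[90:190,180:300,::-1]; b=get_image('wrist')[0:300,:,::-1]; t=get_image('top')[140:260,60:240,::-1]
A=cv2.resize(a,(400,333),interpolation=cv2.INTER_CUBIC);B=cv2.resize(b,(400,234));t=cv2.resize(t,(400,267),interpolation=cv2.INTER_CUBIC)
left=np.zeros((600,400,3),np.uint8);left[:333]=A;left[333:]=t
right=np.zeros((600,400,3),np.uint8);right[:234]=B
cv2.imwrite('pics/m5.png',np.hstack([left,right]));print(ctrl.get_obs()["wrist_torque"])
```

```text
[-1.17377414  0.18507654  0.05298154]
```

View pics/m5.png

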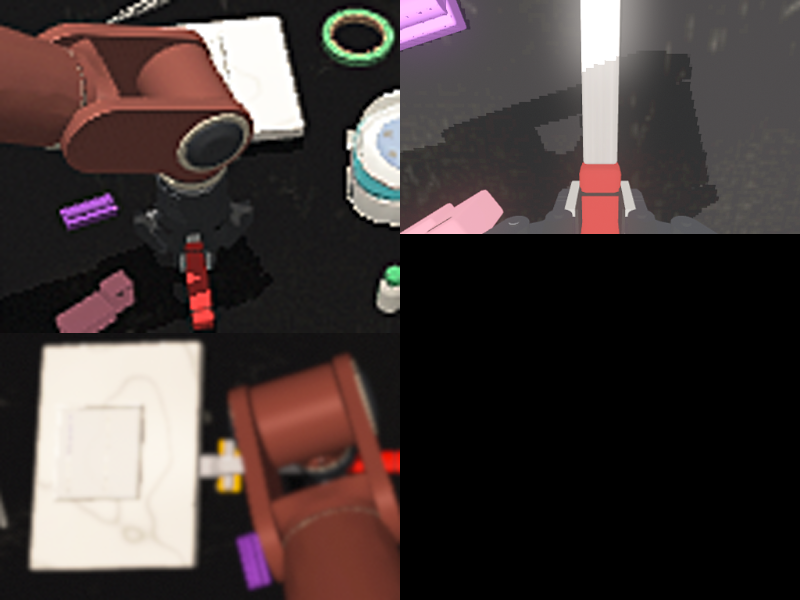

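Call:
{"name": "arm_command", "arguments": {"plan": [[[0.0086, 0, 0.001, 0.3, 2.6, 0, 0.01], [0.0065, 0, 0.0007, 0, 2.5, 0, 0.01], [0, 0, 0, 0, 0, 0, 0.01]]]}}

```text
t: 11.52
tool_pos: [0.4494, 0.2303, 0.0141]
tool_rot: [1.273, 1.286, -1.155]
contact_force: [0.0, -2.9, -5.3]
opening: 0.0212
```

```bash
python3 -c "
from g import *
bar(-5.7);print(ctrl.get_obs()['wrist_torque'])"
```

```text
pitch now -5.57 target [0.448  0.2286 0.0118]
t 11.52 pos [0.4494 0.2303 0.0141] F [ 0.  -2.9 -5.3] open 0.0212
shift [ 0.0021 -0.0014  0.0019] turn [0.57 0.13 0.06]
[-0.85117016  0.14159548  0.16202713]
```

Call:
{"name": "arm_command", "arguments": {"plan": [[[0.002, 0, 0.0005, 0, 0.4, 0, 0.01], [0.001, 0, 0, 0, 0.3, 0, 0.01], [0, 0, 0, 0, 0, 0, 0.01]]]}}

```text
t: 11.77
tool_pos: [0.4502, 0.2305, 0.0131]
tool_rot: [1.275, 1.293, -1.148]
contact_force: [-2.8, -2.2, -4.7]
opening: 0.0212
```

```bash
python3 -c "
from g import *
bar(-5.7);print(ctrl.get_obs()['wrist_torque'])"
```

```text
pitch now -5.99 target [0.448  0.2286 0.0118]
t 11.77 pos [0.4502 0.2305 0.0131] F [-2.8 -2.2 -4.7] open 0.0212
shift [ 0.0011 -0.0022  0.0019] turn [ 0.78 -0.29  0.07]
[-0.90422557  0.34637154  0.26007262]
```

Call:
{"name": "arm_command", "arguments": {"plan": [[[0.001, -0.001, 0.0005, 0, 0, 0, 0.01], [0, 0, 0, 0, 0, 0, 0.03], [0, 0, 0, 0, 0, 0, 0.05], [0, 0, 0, 0, 0, 0, 0.055], [0, 0, 0, 0, 0, 0, 0.055], [-0.02, 0, 0, 0, 0, 0, 0.055], [-0.035, 0, 0, 0, 0, 0, 0.055], [-0.035, 0, 0, 0, 0, 0, 0.055], [-0.035, 0, 0, 0, 0, 0, 0.055], [-0.035, 0, 0, 0, 0, 0, 0.055], [-0.03, 0, 0, 0, 0, 0, 0.055], [0, 0, 0, 0, 0, 0, 0.055]]]}}

```text
t: 12.77
tool_pos: [0.4551, 0.2131, 0.2198]
tool_rot: [1.294, 1.282, -1.129]
contact_force: [0.5, 0.6, 0.6]
opening: 0.0551
```

Run:
```python
from g import *
to((.45,.40,.25),(0,-1,0))
c,T=camT("wrist"); im=get_image('wrist'); hsv=cv2.cvtColor(im,cv2.COLOR_RGB2HSV)
cv2.imwrite("pics/w6.png",im[:,:,::-1])
m=cv2.inRange(hsv,(0,150,60),(8,255,255))>0; v,u=np.nonzero(m); print(u.min(),u.max(),v.min(),v.max())
P=proj(c,T,np.c_[u+.5,v+.5],.02);print("red",P.min(0),P.max(0))
```

```text
t 12.77 pos [0.4551 0.2131 0.2198] F [0.5 0.6 0.6] open 0.0551
shift [-0.0089 -0.0026 -0.1892] turn [ 0.63 -6.53 -1.21]
237 258 152 245
red [0.4389726  0.14285098] [0.46340825 0.2507341 ]
```

Run:
```python
from g import *
a=get_image('side')[80:180,180:300,::-1]; t=get_image('top')[140:260,60:240,::-1]; b=cv2.imread("pics/w6.png")
im=np.zeros((600,800,3),np.uint8); im[:333,:400]=cv2.resize(a,(400,333),interpolation=cv2.INTER_CUBIC); im[333:,:400]=cv2.resize(t,(400,267),interpolation=cv2.INTER_CUBIC)
im[:300,400:]=cv2.resize(b,(400,300)); im[300:,400:]=cv2.resize(b[0:150,100:300],(400,300),interpolation=cv2.INTER_CUBIC)
cv2.imwrite('pics/m6.png',im)
```

```text
(no output)
```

View pics/m6.png

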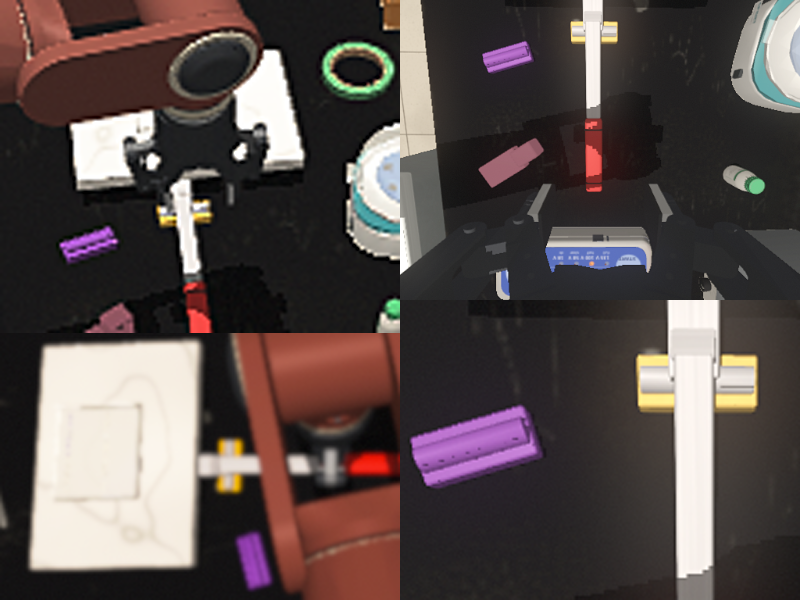

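Mosaic: the bar lies over the rod with its tip under the slab edge and its handle down. The slab is unmoved. Next is the green shim.

Call:
{"name": "arm_command", "arguments": {"plan": [[[0, 0, 0, 0.6, -6.5, -1.2, 0.055], [0, -0.002, 0.033, 0, 0, 0, 0.06], [0, -0.002, 0.033, 0, 0, 0, 0.06], [0, -0.002, 0.033, 0, 0, 0, 0.06], [0, -0.002, 0.033, 0, 0, 0, 0.06], [0, -0.002, 0.033, 0, 0, 0, 0.06], [0, -0.002, 0.033, 0, 0, 0, 0.06], [0, -0.002, 0.033, 0, 0, 0, 0.06], [0, -0.002, 0.033, 0, 0, 0, 0.06], [0, -0.002, 0.033, 0, 0, 0, 0.06], [0, -0.002, 0.033, 0, 0, 0, 0.06], [0, -0.002, 0.033, 0, 0, 0, 0.06], [0, -0.002, 0.033, 0, 0, 0, 0.06], [0, -0.002, 0.033, 0, 0, 0, 0.06], [0, 0, 0, 0, 0, 0, 0.06]]]}}

```text
t: 14.17
tool_pos: [0.4129, -0.2224, 0.1755]
tool_rot: [1.161, 1.277, -1.239]
contact_force: [0.6, 0.2, -0.2]
opening: 0.0598
```

Run:
```python
from g import *
to((.431,-.290,.12),(0,-1,0))
c,T=camT("wrist"); im=get_image('wrist'); hsv=cv2.cvtColor(im,cv2.COLOR_RGB2HSV); cv2.imwrite("pics/w7.png",im[:,:,::-1])
m=cv2.inRange(hsv,(50,120,50),(80,255,255)); n,l,s,_=cv2.connectedComponentsWithStats(m)
for i in range(1,n):
    if s[i,4]>150: print(s[i])
i=1+s[1:,4].argmax(); mm=l==i; v,u=np.nonzero(mm)
for r in range(v.min(),v.max()+1,5): w=u[v==r]; print(r,w.min(),w.max(),proj(c,T,[(w.min(),r+.5),(w.max()+1,r+.5)],.024).round(4).tolist())
for d in mark_of("wrist","shim"): print(d["conf"],(T@np.r_[d["at"],1]).round(4))
```

```text
t 14.17 pos [ 0.4129 -0.2224  0.1755] F [ 0.6  0.2 -0.2] open 0.0598
shift [0.0537 0.0202 0.0685] turn [ 1.44 -0.36  4.03]
[265 169  36  61 726]
[270 226  29  28 274]
169 272 292 [[0.4178, -0.2142], [0.4377, -0.2134]]
174 266 300 [[0.4122, -0.2193], [0.4456, -0.2179]]
179 265 300 [[0.4114, -0.2243], [0.4459, -0.2228]]
184 265 300 [[0.4116, -0.2293], [0.4462, -0.2278]]
189 265 300 [[0.4117, -0.2343], [0.4465, -0.2328]]
194 265 300 [[0.4119, -0.2394], [0.4468, -0.2378]]
199 265 300 [[0.4121, -0.2445], [0.4472, -0.2429]]
204 265 299 [[0.4123, -0.2497], [0.4465, -0.2481]]
209 265 299 [[0.4124, -0.2549], [0.4469, -0.2532]]
214 265 299 [[0.4126, -0.2602], [0.4472, -0.2585]]
219 265 299 [[0.4128, -0.2656], [0.4475, -0.2637]]
224 265 265 [[0.413, -0.2709], [0.414, -0.2709]]
229 265 265 [[0.4131, -0.2764], [0.4142, -0.2763]]
0.78 [ 0.4279 -0.2498  0.0021  1.    ]
```

Call:
{"name": "arm_command", "arguments": {"plan": [[[0, 0.009, 0.035, 1.4, -0.4, 4, 0.06], [0, 0.009, 0.0345, 0, 0, 0, 0.06], [0.025, 0, 0, 0, 0, 0, 0.06], [0.025, 0, 0, 0, 0, 0, 0.06], [0.015, 0, 0, 0, 0, 0, 0.06], [0, 0, 0, 0, 0, 0, 0.06]]]}}

```text
t: 14.77
tool_pos: [0.4335, -0.2809, 0.1006]
tool_rot: [1.208, 1.224, -1.197]
contact_force: [-1.4, 1.4, -1.1]
opening: 0.0602
```

Run:
```python
from g import *
to((.4297,-.292,.010),(0,-1,0))
```

```text
t 14.77 pos [ 0.4335 -0.2809  0.1006] F [-1.4  1.4 -1.1] open 0.0602
shift [ 0.0905 -0.0038  0.012 ] turn [ 0.65 -0.6   0.11]
```

Call:
{"name": "arm_command", "arguments": {"plan": [[[0, -0.0038, 0.012, 0.6, -0.6, 0.1, 0.055], [0.013, 0, 0, 0, 0, 0, 0.055], [0.013, 0, 0, 0, 0, 0, 0.055], [0.01, 0, 0, 0, 0, 0, 0.055], [0, 0, 0, 0, 0, 0, 0.055]]]}}

```text
t: 15.18
tool_pos: [0.4308, -0.2909, 0.0626]
tool_rot: [1.205, 1.21, -1.205]
contact_force: [-1.0, 0.6, 0.2]
opening: 0.0548
```

Run:
```python
from g import *
to((.4297,-.292,.010),(0,-1,0))
c,T=camT("wrist"); im=get_image('wrist'); hsv=cv2.cvtColor(im,cv2.COLOR_RGB2HSV); cv2.imwrite("pics/w8.png",im[:,:,::-1])
m=cv2.inRange(hsv,(45,90,40),(85,255,255))>0; v,u=np.nonzero(m)
for r in range(v.min(),v.max()+1,7):
    w=u[v==r]
    if len(w)>3: print(r,w.min(),w.max(),proj(c,T,[(w.min(),r+.5),(w.max()+1,r+.5)],.024).round(4).tolist(),proj(c,T,[(w.min(),r+.5),(w.max()+1,r+.5)],.045).round(4).tolist())
```

```text
t 15.18 pos [ 0.4308 -0.2909  0.0626] F [-1.   0.6  0.2] open 0.0548
shift [ 0.0526 -0.0011  0.0011] turn [ 0.28  0.07 -0.05]
98 229 300 [[0.4157, -0.2189], [0.4556, -0.2187]] [[0.4174, -0.2188], [0.4526, -0.2187]]
105 282 302 [[0.4451, -0.2225], [0.4568, -0.2224]] [[0.4434, -0.222], [0.4538, -0.222]]
112 222 299 [[0.4117, -0.2264], [0.4553, -0.2262]] [[0.4138, -0.2255], [0.4524, -0.2253]]
119 192 298 [[0.3947, -0.2303], [0.4549, -0.2301]] [[0.3988, -0.229], [0.4521, -0.2287]]
126 196 306 [[0.3967, -0.2342], [0.4597, -0.2339]] [[0.4006, -0.2324], [0.4562, -0.2321]]
133 203 298 [[0.4005, -0.2381], [0.4553, -0.2379]] [[0.404, -0.2358], [0.4524, -0.2356]]
140 204 297 [[0.4009, -0.2421], [0.4549, -0.2418]] [[0.4043, -0.2393], [0.452, -0.2391]]
147 201 293 [[0.399, -0.2461], [0.4528, -0.2459]] [[0.4026, -0.2429], [0.4501, -0.2427]]
154 207 292 [[0.4023, -0.2502], [0.4523, -0.25]] [[0.4056, -0.2465], [0.4498, -0.2463]]
161 212 292 [[0.4051, -0.2543], [0.4525, -0.2541]] [[0.408, -0.2501], [0.4499, -0.25]]
168 220 285 [[0.4097, -0.2585], [0.4485, -0.2583]] [[0.412, -0.2538], [0.4464, -0.2537
[... 461 characters left out ...]
[0.4175, -0.2847], [0.4432, -0.2846]] [[0.419, -0.277], [0.4417, -0.2769]]
217 233 276 [[0.4168, -0.2893], [0.444, -0.2892]] [[0.4184, -0.2811], [0.4424, -0.281]]
224 233 276 [[0.4167, -0.294], [0.4441, -0.2939]] [[0.4183, -0.2852], [0.4425, -0.2851]]
231 234 276 [[0.4173, -0.2987], [0.4442, -0.2986]] [[0.4188, -0.2894], [0.4426, -0.2893]]
238 234 276 [[0.4172, -0.3035], [0.4443, -0.3034]] [[0.4187, -0.2936], [0.4427, -0.2935]]
245 235 276 [[0.4178, -0.3083], [0.4444, -0.3082]] [[0.4192, -0.2979], [0.4428, -0.2978]]
252 235 276 [[0.4177, -0.3132], [0.4445, -0.3131]] [[0.4192, -0.3022], [0.4429, -0.3021]]
259 236 275 [[0.4183, -0.3182], [0.444, -0.3181]] [[0.4197, -0.3066], [0.4424, -0.3066]]
```

Call:
{"name": "arm_command", "arguments": {"plan": [[[0.013, 0, 0.001, 0.3, 0, 0, 0.055], [0.013, 0, 0, 0, 0, 0, 0.055], [0.013, 0, 0, 0, 0, 0, 0.055], [0.01, 0, 0, 0, 0, 0, 0.055], [0, 0, 0, 0, 0, 0, 0.03], [0, 0, 0, 0, 0, 0, 0.01], [0, 0, 0, 0, 0, 0, 0.01], [0, 0, 0, 0, 0, 0, 0.01]]], "squeeze": 50}}

```text
t: 15.9
tool_pos: [0.4361, -0.296, 0.0201]
tool_rot: [1.206, 1.193, -1.206]
contact_force: [-0.1, 1.2, -1.5]
opening: 0.0235
```

Run:
```python
from g import *
to((.4307,-.292,.010),(0,-1,0))
```

```text
t 15.9 pos [ 0.4361 -0.296   0.0201] F [-0.1  1.2 -1.5] open 0.0235
shift [ 0.01   -0.0055 -0.0041] turn [ 0.03  0.6  -0.64]
```

Call:
{"name": "arm_command", "arguments": {"plan": [[[0, 0, 0, 0, 0, 0, 0.05], [0, 0, 0, 0, 0, 0, 0.05], [0, -0.004, -0.004, 0, 0.6, -0.6, 0.05], [0.01, 0, 0, 0, 0, 0, 0.05], [0, 0, 0, 0, 0, 0, 0.05]]]}}

```text
t: 16.32
tool_pos: [0.4335, -0.293, 0.0123]
tool_rot: [1.209, 1.204, -1.207]
contact_force: [-0.6, 0.7, -0.6]
opening: 0.0501
```

Run:
```python
from g import *
to((.4307,-.292,.010),(0,-1,0))
c,T=camT("wrist"); im=get_image('wrist'); hsv=cv2.cvtColor(im,cv2.COLOR_RGB2HSV); cv2.imwrite("pics/w9.png",im[:,:,::-1])
m=cv2.inRange(hsv,(45,90,40),(85,255,255))>0; v,u=np.nonzero(m)
for r in range(120,v.max()+1,15):
    w=u[v==r]
    if len(w)>3: print(r,w.min(),w.max(),proj(c,T,[(w.min(),r+.5),(w.max()+1,r+.5)],.024).round(4).tolist(),proj(c,T,[(w.min(),r+.5),(w.max()+1,r+.5)],.045).round(4).tolist())
print(v.max(),proj(c,T,[(255,v.max()+1)],.045))
```

```text
t 16.32 pos [ 0.4335 -0.293   0.0123] F [-0.6  0.7 -0.6] open 0.0501
shift [ 0.0022 -0.0028 -0.001 ] turn [ 0.02  0.15 -0.24]
120 226 309 [[0.4214, -0.2294], [0.4556, -0.2294]] [[0.4232, -0.2279], [0.4519, -0.2279]]
135 226 308 [[0.4212, -0.2354], [0.4555, -0.2354]] [[0.4231, -0.233], [0.4518, -0.233]]
150 255 307 [[0.4332, -0.2417], [0.4553, -0.2417]] [[0.4331, -0.2382], [0.4517, -0.2382]]
165 246 306 [[0.4294, -0.248], [0.4552, -0.2481]] [[0.4299, -0.2436], [0.4516, -0.2436]]
180 225 305 [[0.4203, -0.2546], [0.4551, -0.2546]] [[0.4223, -0.2491], [0.4515, -0.2491]]
195 227 304 [[0.421, -0.2613], [0.455, -0.2614]] [[0.4229, -0.2548], [0.4514, -0.2548]]
210 227 303 [[0.4208, -0.2683], [0.4549, -0.2684]] [[0.4227, -0.2606], [0.4513, -0.2606]]
225 228 302 [[0.421, -0.2755], [0.4547, -0.2755]] [[0.4229, -0.2666], [0.4512, -0.2666]]
240 237 292 [[0.425, -0.2828], [0.4505, -0.2829]] [[0.4262, -0.2728], [0.4476, -0.2728]]
255 236 296 [[0.4244, -0.2904], [0.4526, -0.2905]] [[0.4257, -0.2792], [0.4494, -0.2792]]
270 236 295 [[0.4242, -0.2983], [0.4524, -0.2983]] [[0.4256, -0.2857], [0.4493, -0.2858]]
285 236 294 [[0.4241, -0.3063], [0.4522, -0.3064]] [[0.4255, -0.2925], [0.4491, -0.2926]]
300 236 293 [[0.4239, -0.3147], [0.4521, -0.3148]] [[0.4254, -0.2995], [0.449, -0.2996]]
315 240 289 [[0.4258, -0.3233], [0.4504, -0.3234]] [[0.4269, -0.3067], [0.4476, -0.3068]]
316 [[ 0.43309583 -0.3074964 ]]
```

Call:
{"name": "arm_command", "arguments": {"plan": [[[0.003, 0.004, -0.001, 0, 0.1, -0.2, 0.05], [0, 0, 0, 0, 0, 0, 0.05], [0, 0, 0, 0, 0, 0, 0.01], [0, 0, 0, 0, 0, 0, 0.01], [0, 0, 0, 0, 0, 0, 0.01], [0, 0, 0, 0, 0, 0, 0.01]]], "squeeze": 60}}

```text
t: 16.87
tool_pos: [0.4387, -0.2924, 0.0095]
tool_rot: [1.208, 1.208, -1.209]
contact_force: [0.2, 0.3, -0.9]
opening: 0.0235
```

Run:
```python
from g import *
to((.4375,-.292,.1),(0,-1,0))
```

```text
t 16.87 pos [ 0.4387 -0.2924  0.0095] F [ 0.2  0.3 -0.9] open 0.0235
shift [-0.0905 -0.0011 -0.0002] turn [ 0.04  0.08 -0.05]
```

Call:
{"name": "arm_command", "arguments": {"plan": [[[-0.02, 0, 0, 0, 0, 0, 0.01], [-0.035, 0, 0, 0, 0, 0, 0.01], [-0.035, 0, 0, 0, 0, 0, 0.01], [-0.035, 0, 0, 0, 0, 0, 0.01], [-0.02, 0.005, -0.03, 0, 0, 0, 0.01], [0, 0.005, -0.034, 0, 0, 0, 0.01], [0, 0.005, -0.034, 0, 0, 0, 0.01], [0, 0.005, -0.034, 0, 0, 0, 0.01], [0, 0.005, -0.034, 0, 0, 0, 0.01], [0, 0.005, -0.034, 0, 0, 0, 0.01], [0, 0.005, -0.034, 0, 0, 0, 0.01], [0, 0.005, -0.034, 0, 0, 0, 0.01], [0, 0.005, -0.034, 0, 0, 0, 0.01], [0, 0.005, -0.034, 0, 0, 0, 0.01], [0, 0.005, -0.034, 0, 0, 0, 0.01], [0, 0.005, -0.034, 0, 0, 0, 0.01], [0, 0.005, -0.034, 0, 0, 0, 0.01], [0, 0, 0, 0, 0, 0, 0.01]]]}}

```text
t: 18.37
tool_pos: [0.5043, 0.165, 0.1612]
tool_rot: [1.219, 1.203, -1.212]
contact_force: [0.4, -0.5, -0.5]
opening: 0.0231
```

Run:
```python
from g import *
to((.507,.29,.09),(0,-1,0))
c,T=camT("wrist"); im=get_image('wrist'); cv2.imwrite("pics/w10.png",im[:,:,::-1])
```

```text
t 18.37 pos [0.5043 0.165  0.1612] F [ 0.4 -0.5 -0.5] open 0.0231
shift [ 0.0715  0.0014 -0.1248] turn [-0.5  -0.1  -0.23]
```

Call:
{"name": "arm_command", "arguments": {"plan": [[[0, 0.0014, -0.03, -0.5, -0.1, -0.2, 0.01], [0, 0, -0.03, 0, 0, 0, 0.01], [0, 0, -0.03, 0, 0, 0, 0.01], [0, 0, -0.03, 0, 0, 0, 0.01], [0, 0, 0, 0, 0, 0, 0.01]]]}}

```text
t: 18.83
tool_pos: [0.5055, 0.2824, 0.1588]
tool_rot: [1.208, 1.204, -1.219]
contact_force: [-1.0, -0.8, -0.5]
opening: 0.0235
```

Run:
```python
from g import *
to((.507,.30,.012),(0,-1,0))
c,T=camT("wrist"); im=get_image('wrist')
s=get_image('side')[80:180,180:300,::-1]
o=np.zeros((600,512,3),np.uint8); o[:384]=im[:,:,::-1]; o[384:,:259]=cv2.resize(s,(259,216),interpolation=cv2.INTER_CUBIC)
cv2.imwrite("pics/w11.png",o)
g=im.astype(int).sum(2)
for u in (100,150,200,300,350,400):
    col=g[:90,u]; d=np.diff(col); k=d.argmin(); print(u,k,d[k],proj(c,T,[(u,k+1)],.05).round(4),proj(c,T,[(u,k+1)],.04).round(4))
hsv=cv2.cvtColor(im,cv2.COLOR_RGB2HSV); m=cv2.inRange(hsv,(50,120,40),(80,255,255))>0; v,u=np.nonzero(m)
for r in range(v.min(),v.max(),20):
    w=u[v==r]
    if len(w): print(r,w.min(),w.max())
```

```text
t 18.83 pos [0.5055 0.2824 0.1588] F [-1.  -0.8 -0.5] open 0.0235
shift [ 0.1467  0.0017 -0.0185] turn [-0.36  0.35  0.14]
100 36 -110 [[0.3928 0.3974]] [[0.3882 0.3991]]
150 35 -108 [[0.4292 0.3978]] [[0.4262 0.3995]]
200 82 -154 [[0.4637 0.3653]] [[0.462  0.3657]]
300 31 -90 [[0.5382 0.3997]] [[0.5394 0.4015]]
350 30 -86 [[0.5743 0.4001]] [[0.577  0.4019]]
400 55 -12 [[0.6125 0.3832]] [[0.6167 0.3843]]
92 280 292
112 236 297
132 224 297
152 215 296
172 216 295
192 217 295
212 218 293
232 229 283
252 227 284
272 227 285
292 227 284
312 228 448
```

Call:
{"name": "arm_command", "arguments": {"plan": [[[0.02, 0.0017, -0.006, -0.4, 0.3, 0.1, 0.01], [0.03, 0, -0.006, 0, 0, 0, 0.01], [0.03, 0, -0.006, 0, 0, 0, 0.01], [0.025, 0, 0, 0, 0, 0, 0.01], [0.015, 0, 0, 0, 0, 0, 0.01], [0, 0, 0, 0, 0, 0, 0.01]]]}}

```text
t: 19.43
tool_pos: [0.5116, 0.2873, 0.0372]
tool_rot: [1.216, 1.196, -1.216]
contact_force: [-0.5, -1.2, -0.8]
opening: 0.0236
```

Run:
```python
from g import *
to((.507,.30,.0115),(0,-1,0))
```

```text
t 19.43 pos [0.5116 0.2873 0.0372] F [-0.5 -1.2 -0.8] open 0.0236
shift [ 0.0256 -0.0048 -0.0128] turn [-0.62  0.3  -0.3 ]
```

Call:
{"name": "arm_command", "arguments": {"plan": [[[0.005, -0.0048, -0.0128, -0.6, 0.3, -0.3, 0.01], [0.01, 0, 0, 0, 0, 0, 0.01], [0.008, 0, 0, 0, 0, 0, 0.01], [0, 0, 0, 0, 0, 0, 0.01]]]}}

```text
t: 19.77
tool_pos: [0.5083, 0.2977, 0.0145]
tool_rot: [1.213, 1.206, -1.211]
contact_force: [-0.6, -0.6, -0.9]
opening: 0.0235
```

Run:
```python
from g import *
to((.507,.32,.0108),(0,-1,0))
```

```text
t 19.77 pos [0.5083 0.2977 0.0145] F [-0.6 -0.6 -0.9] open 0.0235
shift [ 0.0037 -0.0014 -0.0223] turn [-0.24 -0.02 -0.09]
```

Call:
{"name": "arm_command", "arguments": {"plan": [[[0.0037, -0.0014, -0.004, -0.2, 0, 0, 0.01], [0, 0, -0.009, 0, 0, 0, 0.01], [0, 0, -0.009, 0, 0, 0, 0.01], [0, 0, 0, 0, 0, 0, 0.01]]]}}

```text
t: 20.1
tool_pos: [0.5086, 0.3221, 0.0127]
tool_rot: [1.214, 1.206, -1.205]
contact_force: [-0.2, 0.4, -0.9]
opening: 0.0233
```

Run:
```python
from g import *
to((.507,.37,.0108),(0,-1,0))
```

```text
t 20.1 pos [0.5086 0.3221 0.0127] F [-0.2  0.4 -0.9] open 0.0233
shift [ 0.002  -0.0017 -0.0479] turn [-0.08 -0.13 -0.3 ]
```

Call:
{"name": "arm_command", "arguments": {"plan": [[[0.002, -0.0017, -0.007, 0, -0.1, -0.3, 0.01], [0, 0, -0.008, 0, 0, 0, 0.01], [0, 0, 0, 0, 0, 0, 0.01]]]}}

```text
t: 20.35
tool_pos: [0.5076, 0.3402, 0.012]
tool_rot: [1.211, 1.209, -1.207]
contact_force: [-0.8, -0.6, -1.2]
opening: 0.0233
```

Run:
```python
from g import *
to((.507,.37,.0108),(0,-1,0))
```

```text
t 20.35 pos [0.5076 0.3402 0.012 ] F [-0.8 -0.6 -1.2] open 0.0233
shift [ 0.0012 -0.0006 -0.0298] turn [ 0.01 -0.09 -0.11]
```

Call:
{"name": "arm_command", "arguments": {"plan": [[[0.001, -0.0006, -0.007, 0, 0, 0, 0.01], [0, 0, -0.007, 0, 0, 0, 0.01], [0, 0, 0, 0, 0, 0, 0.01]]]}}

```text
t: 20.6
tool_pos: [0.507, 0.3563, 0.0112]
tool_rot: [1.211, 1.209, -1.206]
contact_force: [0.0, 0.4, -1.1]
opening: 0.0231
```

Run:
```python
from g import *
to((.507,.37,.0105),(0,-1,0))
```

```text
t 20.6 pos [0.507  0.3563 0.0112] F [ 0.   0.4 -1.1] open 0.0231
shift [ 0.0007 -0.     -0.0137] turn [ 0.04 -0.1  -0.14]
```

Call:
{"name": "arm_command", "arguments": {"plan": [[[0.0007, 0, -0.006, 0, -0.1, -0.1, 0.01], [0, 0, -0.006, 0, 0, 0, 0.01], [0, 0, 0, 0, 0, 0, 0.01]]]}}

```text
t: 20.85
tool_pos: [0.5069, 0.3696, 0.0103]
tool_rot: [1.208, 1.209, -1.209]
contact_force: [-1.3, 0.0, -0.7]
opening: 0.023
```

Run:
```python
from g import *
to((.507,.37,.0095),(0,-1,0))
c,T=camT("wrist"); im=get_image('wrist'); cv2.imwrite("pics/w12.png",im[:,:,::-1])
hsv=cv2.cvtColor(im,cv2.COLOR_RGB2HSV); m=cv2.inRange(hsv,(45,90,40),(85,255,255))>0; v,u=np.nonzero(m)
for r in range(v.min(),v.max(),15):
    w=u[v==r]
    if len(w)>20: print(r,w.min(),w.max(),proj(c,T,[(w.mean(),r)],.024))
```

```text
t 20.85 pos [0.5069 0.3696 0.0103] F [-1.3  0.  -0.7] open 0.023
shift [ 0.0008  0.0001 -0.0004] turn [ 0.05  0.02 -0.02]
224 218 293 [[0.50680452 0.3885845 ]]
239 229 282 [[0.50680831 0.38134895]]
254 226 285 [[0.50681221 0.37389502]]
269 226 285 [[0.50681624 0.36621268]]
284 227 285 [[0.5070549  0.35829133]]
299 227 284 [[0.50682467 0.35011947]]
314 227 284 [[0.50682909 0.34168519]]
```

Call:
{"name": "arm_command", "arguments": {"plan": [[[0.001, 0, 0, 0, 0, 0, 0.01], [0, 0, 0, 0, 0, 0, 0.03], [0, 0, 0, 0, 0, 0, 0.042], [0, 0, 0, 0, 0, 0, 0.042], [-0.01, 0, 0.001, 0, 0, 0, 0.042], [-0.02, 0, 0.002, 0, 0, 0, 0.042], [-0.03, 0, 0, 0, 0, 0, 0.042], [-0.035, 0, 0, 0, 0, 0, 0.042], [-0.035, 0, 0, 0, 0, 0, 0.042], [-0.035, 0, 0, 0, 0, 0, 0.042], [-0.035, 0, 0, 0, 0, 0, 0.042], [0, 0, 0.035, 0, 0, 0, 0.042], [0, 0, 0.035, 0, 0, 0, 0.042], [0, 0, 0.035, 0, 0, 0, 0.042], [0, 0, 0, 0, 0, 0, 0.042]]]}}

```text
t: 22.15
tool_pos: [0.5063, 0.2561, 0.2289]
tool_rot: [1.213, 1.203, -1.197]
contact_force: [-0.1, 0.5, 0.0]
opening: 0.0421
```

Run:
```python
from g import *
to((.507,.30,.2),(0,-1,0))
c,T=camT("wrist"); im=get_image('wrist')
s=get_image('side')[80:180,180:300,::-1];t=get_image('top')[140:260,60:240,::-1]
o=np.zeros((600,800,3),np.uint8); o[:384,:512]=im[:,:,::-1]; o[384:,:259]=cv2.resize(s,(259,216),interpolation=cv2.INTER_CUBIC); o[384:,270:594]=cv2.resize(t,(324,216),interpolation=cv2.INTER_CUBIC)
cv2.imwrite("pics/w13.png",o)
hsv=cv2.cvtColor(im,cv2.COLOR_RGB2HSV); m=cv2.inRange(hsv,(50,120,40),(80,255,255))>0; v,u=np.nonzero(m)
for r in range(v.min(),v.max(),8):
    w=u[v==r]
    if len(w)>8: print(r,w.min(),w.max(),proj(c,T,[(w.mean()+.5,r)],.024).round(4),proj(c,T,[(w.mean()+.5,r)],.045).round(4))
```

```text
t 22.15 pos [0.5063 0.2561 0.2289] F [-0.1  0.5  0. ] open 0.0421
shift [ 0.0289  0.0005 -0.0439] turn [ 0.22 -0.08 -0.68]
245 390 407 [[0.6827 0.1571]] [[0.6719 0.1674]]
```

View pics/w13.png

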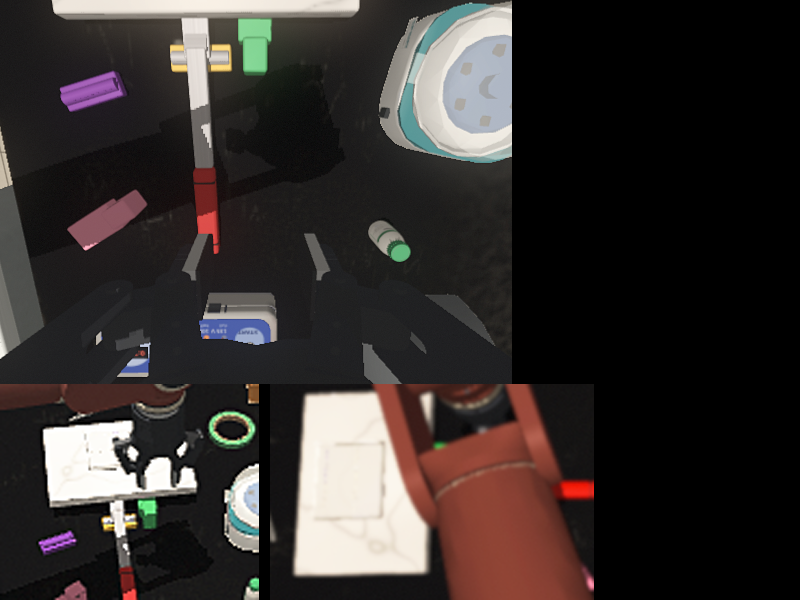

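The last view shows the bar over the rod with its blade under the slab, and the green shim at (255,30) with its nose mostly hidden under the front edge. The gripper is clear.

Run:
```python
from g import *
c,T=camT("wrist"); print("edge corners z=.05",proj(c,T,[(53,12),(358,10)],.05).round(4).tolist())
to((.507,.30,.2),(0,-1,0)); print(finish_job())
```

```text
edge corners z=.05 [[0.3235, 0.4069], [0.601, 0.4112]]
t 22.3 pos [0.5063 0.2602 0.2282] F [0.2 1.3 0.1] open 0.0419
shift [ 0.0284  0.0007 -0.0397] turn [ 0.4  -0.23 -0.65]
the job is handed in; nothing more can be done
None
```

I levered the slab's front edge up with the red-handled pry bar and slid the green shim under it. The job was handed in at about 22 s of the 61 s allowed; `finish_job` gave no verdict.

- **Bar:** The blade went about 15 mm under the front edge, over the yellow fulcrum's rod. I levered until the handle was down, then let go. In the last picture the bar is still in place, turned slightly so the handle sits a little off square.
- **Shim:** It lies flat, nose first, about 44 mm under the edge, on the side of the bar away from the robot. It went in with only about 1 N on the wrist, and the gripper never pushed the slab.
- **First shim grasp:** My first grasp was off and nudged the shim about 7 mm sideways before I gripped it again. This did no harm.
- **Slab position:** The last reading put the slab's front edge at y = 407 to 411 mm, assuming it stood at its raised height. At the start it was 404 mm. An earlier reading, after levering, gave 398 to 400 mm. The readings disagree by more than the change itself, so the slab looks essentially unmoved, but I can't rule out a shift of a few millimetres.
- **Not checked:** I did not measure how high the edge was raised. I take it from the bar resting handle-down and from the 24 mm shim passing under an edge that sits at 20 mm when not raised.

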